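# Seat and clamp a length bar in an inspection fixture

## Task

Set up the long bar for measuring: with the fingertips only, push it along the fixture plate until it lies flat against both side pins and its end is against the end pin, then swing the clamp lever all the way round to its stop so that the bar is clamped there. Only push and slide: do not pick up or lift the bar, and leave the other things on the table where they are.

Things in the scene. Friction and masses are not known exactly. Their poses are not given: they have to be found in the camera images.
- bar_center (a point): centre of the long bar: a plain steel bar, 18 mm wide (own x), 150 mm long (own y), 26 mm high, 0.55 kg (30 % more or less), the only thing lying loose on the fixture plate. It starts 15 to 25 mm short of the side pins and 10 to 35 mm short of the end pin, up to 0.2 rad askew.
- long_bar: the long bar itself; origin at the centre of its underside, axes as bar_center
- fixture: fixed grey metal plate with a grid of small holes, 230 mm (x) by 300 mm (y), 12 mm thick, lying on the table; carries the three pins and the clamp. Origin at the centre of its underside, on the table; x roughly away from the robot, y roughly to its left, z up.
- seat (a point): where bar_center has to be, fixed to the fixture at (65, 15, 25) mm from its origin, same axes: x across the bar towards the two side pins, y along the bar towards the end pin. The seated bar (own y along this y) touches all three pins.
- side_pin_right (a point): right one of the two side pins, (17, -50) mm from seat in its axes; steel, 16 mm in diameter, 30 mm high above the plate; this point on its axis, 25 mm above the table; fixed, axes of seat
- side_pin_left (a point): other side pin, (17, 30) mm from seat in its axes; steel, 16 mm in diameter, 30 mm high above the plate; this point on its axis, 25 mm above the table; fixed, axes of seat
- end_pin (a point): end pin, (0, 83) mm from seat in its axes; steel, 16 mm in diameter, 30 mm high above the plate; this point on its axis, 25 mm above the table; fixed, axes of seat
- pivot (a point): upright axis of the clamp, on the robot's side of the bar, fixed to the fixture at (-81.7, -10) mm from seat in its axes; this point 31 mm above the table. Hub 22 mm in diameter, top 38 mm above the table.
- handle (a point): point to push on the clamp's round black handle: 14 mm thick, centre line 31 mm above the table, 68 mm from the pivot axis; the black part covers 33 to 91 mm. It turns with the clamp. Open (0) it points from pivot to the robot's side and left, 125 deg anticlockwise from x of seat; it swings anticlockwise, round the robot's side, to 267 deg: to the right, along the bar.
- clamp (a joint): angle of the clamp in rad: 0 open, grows anticlockwise seen from above, 2.48 at its built-in stop (fully clamped). It starts between 0 and 0.35, turns with slight friction and stays where it is left. The nose meets the seated bar at about 2.34; from there the handle takes about 8 to 18 N, goes just over centre and comes to the stop.
- short_bar_center (a point): centre of another steel bar, 18 mm x 90 mm (own y) x 26 mm high, loose on the table beside the fixture; leave it
- setting_ring_center (a point): centre of a steel ring, 50 mm in diameter, 16 mm high, loose on the table; leave it
- vee_block_center (a point): centre of a steel V-block, 40 x 42 x 34 mm, loose on the table; leave it
- nose (a point): centre of the clamp's steel nose, which presses the bar on to the side pins: a round upright head of 36 mm diameter, 16 mm high, 25 mm above the table, 55 mm from the pivot axis, 95 deg anticlockwise ahead of the handle, on an arm 14 mm wide; it turns with the lever.

How it is judged (in metres and radians):
On the way:
1. the bar is against both side pins and the end pin (within 3 mm, 0.035 rad) while the clamp is still clear of it (x of bar_center in the frame of seat between -0.003 and 0.003 m and y of bar_center in the frame of seat between -0.003 and 0.003 m and angle between the y axis of bar_center and the y axis of seat, either way round below 0.035 rad and value of joint clamp below 2.1 rad), for 0.1 s.
At the end, for the whole second after the job is handed in: The bar's centre is within 2 mm of its seat both ways, square to the pins within 0.02 rad and flat on the plate; the lever is round at its stop (over 2.38 rad) and its nose presses on the bar with more than 3 N (x of bar_center in the frame of seat between -0.002 and 0.002 m and y of bar_center in the frame of seat between -0.002 and 0.002 m and z of bar_center in the frame of seat below 0.002 m and angle between the y axis of bar_center and the y axis of seat, either way round below 0.02 rad and value of joint clamp above 2.38 rad and contact force between clamp and long_bar above 3 N); the robot touches nothing.
It fails at once if the long bar is lifted or tipped up (z of bar_center in the frame of seat above 0.005 m or angle between bar_center's own z axis and vertical above 0.15 rad).
It fails at once if another thing on the table is moved by more than 10 mm (distance of any of short_bar_center, setting_ring_center, vee_block_center from where it was at the start of the episode above 0.01 m).
It also fails if it takes over 64 s, if anything falls off the work surface, if the arm or the gripper's body presses on something with over 40 N, if the wrist force passes 120 N, or if a joint passes its speed limit or range.

## Robot

A 6-joint arm with a two-finger parallel gripper is mounted at the origin on a cart in front of the work surface, level with it; the furniture and walls round the work are solid. World frame = base frame: x ahead of the robot, y to its left, z up, the work surface at z = 0. Lengths are in m, angles in degrees, forces in N, time in s.
With the tool pointing down it reaches from about 0.35 to 0.875 m from the base axis. Payload 4.2 kg.
Tool frame: the origin (TCP) lies on the centre line of the jaws, within the pads' length; the fingertips stand 19 mm ahead of it and the grasp point (between the pads) is the TCP; x points along the fingers, y is the direction in which the jaws open and shut, and the axes are right-handed (so a half turn about x gives the same grasp; the last joint's range is limited). The gripper opens to 87 mm and grips with 3 to 60 N. Pads are 19 mm wide; open, the fingers measure 117 mm over their backs; the gripper's body (75 mm by 190 mm) begins 51 mm behind the grasp point.
Start: joints at [-59.095, 22.042, 0.453, 0, -68.411, -14.817], TCP at [0.173, -0.6, 0.242] pointing down, gripper open.
Joint ranges: [-179.83, 179.83], [-69.29, 118.12], [-61.27, 80.66], [-181.25, 117.63], [-171.15, -9.14], [-177.46, 177.46]. Speed limits (degrees/s): [159.86, 159.86, 180, 180, 180, 180].

## Interface

Orientations are given as a 3x3 rotation matrix whose columns are the frame's x, y, z axes.
In Python, from station import * gives the robot as it stands.
- The arm moves only by the shell command python3 -m creep 'ROWS'. ROWS is JSON, a list of rows, each a list of 5 numbers: the opening, from 0 (shut) to 1 (fully open), then the shift along the world's x, y, z in mm, then the turn about the world's z in rad. In form: [[jaw, x, y, z, turn], ...]. A call has exactly 8 rows; each row is the pose to reach, as a shift and turn from the pose measured when the call began; what a row does not reach only later rows make up. A row lasts 1/10 s, in which the tool goes at most 50 mm and 8.59 degrees, less where a joint would pass 70% of its speed; a pose out of reach is approached as far as the arm can. A call with a gripper value outside its range is refused whole. The fingers move at their own pace and stop on an object; the grip force is fixed at half the most. Time passes only in rows, so rows that repeat a pose let the fingers close, or fill a call up. It gives the time, the measured TCP pose, the force and the opening at its end, in the units of the state.
- sense(): the state, without advancing time (a new reading comes with each control period).
- capture(name): name is "scene" or "top"; returns a dict with "image" (480x640x3 uint8, blue, green, red), "z_map" (480x640 float32, m along the optical axis (not along the pixel's ray), 0 where there is no reading), "mtx" (3x3 intrinsics, pixels), "k1" (the pictures are not rectified: a ray, as slopes to the right and down, at radius r is drawn at 1 + k1 r^2 times it, then the intrinsics apply), "eye" and "attitude" of the camera in the world. Camera axes: x right, y up, looking along -z (the intrinsics and any distortion apply to the point x, -y, -z); pixel columns grow to the right and rows downward; lengths in m; the calibration is good to about 2 mm. A picture is of the moment at which its call begins.
- finish_job(): hands the job in, once; it reports no verdict.
Trained networks look in a picture, given as the dict that the camera call returned (one of the last four; its "shot" number tells which), for a name from the list of things; names that differ only in an ending like _2 or _b are one class to them, and where a whole thing is asked for, a point or a joint stands for the part that bears it (a point fixed in the world has none). Each returns a list of dicts, best first, with "confidence" (0 to 1); they miss things now and then, are a little off and sometimes report something else, mostly with a low value. They report only what shows in the picture. A call takes as long as a camera call.
- look_for(picture, thing): "box" ([left, top, right, bottom] in pixels, round what is visible of it).
- mark_of(picture, thing): "centre" ([column, row] in pixels: a listed point, or the origin of a listed thing).
The state is a dict: "time_s": time; "joints": joint angles; "joint_velocities": joint speeds; "effort": joint torques, N m; "tcp_pos": TCP position; "ee_rot": TCP orientation; "wrist_force": force on the tool from outside, world axes, zero at the start; "moment": the same for the moment, N m; "gripper_width": opening from 0.0 (shut) to 1.0 (fully open).
Only numpy, scipy, OpenCV 4.12 (cv2) and the standard library are available. Lean on these libraries where they do the work, as an engineer would, in place of code of your own. Each camera call takes 0.05 s, during which the arm holds its last target.

## Working session

There is one attempt and no reset: what is moved stays moved. The work goes in short steps, Python scripts to look and compute and a shell command to move; the robot and the scene stay as the last step left them, time stands still between calls to the robot, and variables do not carry over. Pictures are saved under pics/ and viewed, and the job is handed in when it is done.

```bash
ls; mkdir -p pics; cat > h.py <<'E'
from station import *
import numpy as np, cv2
def ray(p,px):
    m=np.array(p["mtx"]);d=np.array([(px[0]-m[0,2])/m[0,0],(px[1]-m[1,2])/m[1,1]])
    u=d.copy()
    for _ in range(20): u=d/(1+p["k1"]*(u@u))
    return np.array(p["attitude"])@np.array([u[0],-u[1],-1.0])
def at_z(p,px,z):
    r=ray(p,px);e=np.array(p["eye"]);return e+r*(z-e[2])/r[2]
def at_depth(p,px):
    z=p["z_map"][int(round(px[1])),int(round(px[0]))];return np.array(p["eye"])+ray(p,px)*z
def proj(p,P):
    c=np.array(p["attitude"]).T@(np.array(P)-np.array(p["eye"]))
    u=np.array([c[0],-c[1]])/-c[2]; u=u*(1+p["k1"]*(u@u)); m=np.array(p["mtx"])
    return np.array([m[0,0]*u[0]+m[0,2],m[1,1]*u[1]+m[1,2]])
E
python3 - <<'E'
from h import *
s=sense();print(s["time_s"],s["tcp_pos"],s["ee_rot"],s["wrist_force"],s["gripper_width"])
Z=dict(bar_center=.025,seat=.025,side_pin_right=.025,side_pin_left=.025,end_pin=.025,pivot=.031,handle=.031,nose=.025,fixture=0,short_bar_center=.013,setting_ring_center=.008,vee_block_center=.017)
for n in("scene","top"):
    p=capture(n);cv2.imwrite(f"pics/{n}0.png",p["image"]);print(n,np.round(p["eye"],3),p["mtx"][0])
    for t,z in Z.items():
        for r in mark_of(p,t)[:2]: print(t,np.round(r["centre"],1),round(r["confidence"],2),np.round(at_z(p,r["centre"],z),4))
E
```

```text
pics
0.0 [ 0.17306472 -0.59997608  0.2404617 ] [[-7.06896985e-04 -2.76958144e-01  9.60881723e-01]
 [ 2.07088680e-03  9.60879498e-01  2.76959026e-01]
 [-9.99997606e-01  2.18565878e-03 -1.05693853e-04]] [-1.25207042 -0.11357178 -0.25014232] 1.0016895454193178
scene [0.189 0.65  0.602] [460.57681236   0.         322.01303077]
bar_center [307.3 243.6] 0.74 [ 0.6129 -0.0193  0.025 ]
bar_center [361.4 185.6] 0.4 [ 0.6236 -0.3041  0.025 ]
seat [295.7 244.1] 0.56 [ 0.6335 -0.0056  0.025 ]
side_pin_right [305.5 233.7] 0.57 [ 0.6356 -0.0488  0.025 ]
side_pin_right [306.7 248.4] 0.16 [ 0.6051 -0.0041  0.025 ]
side_pin_left [277.8 244.5] 0.94 [0.6658 0.0143 0.025 ]
end_pin [263.1 260.8] 0.93 [0.6601 0.0753 0.025 ]
pivot [323.7 253.9] 0.83 [0.5608 0.0017 0.031 ]
handle [328.2 280.9] 0.64 [0.5116 0.0707 0.031 ]
nose [352.2 257.7] 0.96 [ 0.5077 -0.0226  0.025 ]
fixture [321.2 261.5] 0.98 [ 0.5725 -0.008   0.    ]
fixture [356.1 184.8] 0.45 [ 0.6568 -0.3424  0.    ]
short_bar_center [427.6 200.6] 0.57 [ 0.4556 -0.3356  0.013 ]
setting_ring_center [362.1 184.7] 0.62 [ 0.6369 -0.3376  0.008 ]
vee_bloc
[... 401 characters left out ...]
_pin_left [315.4 206. ] 0.68 [0.6562 0.011  0.025 ]
end_pin [285.9 204.6] 0.98 [0.6583 0.0721 0.025 ]
end_pin [481.1 221.3] 0.74 [ 0.6301 -0.3344  0.025 ]
pivot [316.9 257.3] 0.69 [0.5496 0.0059 0.031 ]
handle [288.1 273. ] 0.76 [0.5167 0.064  0.031 ]
handle [347.3 216.8] 0.68 [ 0.6337 -0.055   0.031 ]
nose [329.  279.1] 0.56 [ 0.5057 -0.0193  0.025 ]
nose [153.1 257.9] 0.53 [0.5436 0.3473 0.025 ]
fixture [320.8 250.9] 0.7 [ 0.5654 -0.0012  0.    ]
short_bar_center [481.3 303.3] 0.73 [ 0.4597 -0.337   0.013 ]
short_bar_center [331.4 229.3] 0.23 [ 0.6096 -0.0227  0.013 ]
setting_ring_center [481.9 219.5] 0.58 [ 0.6364 -0.3409  0.008 ]
vee_block_center [152.7 260.6] 0.94 [0.5384 0.3506 0.017 ]
```

```bash
python3 - <<'E'
import cv2
a=cv2.imread("pics/top0.png")[170:320,230:430];cv2.imwrite("pics/top0c.png",cv2.resize(a,None,fx=4,fy=4,interpolation=cv2.INTER_CUBIC))
a=cv2.imread("pics/scene0.png")[190:340,220:420];cv2.imwrite("pics/scene0c.png",cv2.resize(a,None,fx=4,fy=4,interpolation=cv2.INTER_CUBIC))
E
```

```text
(no output)
```

View pics/top0.png

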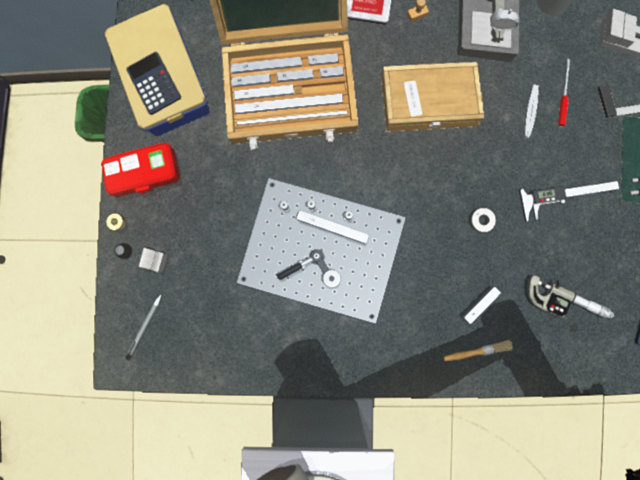

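View pics/top0c.png

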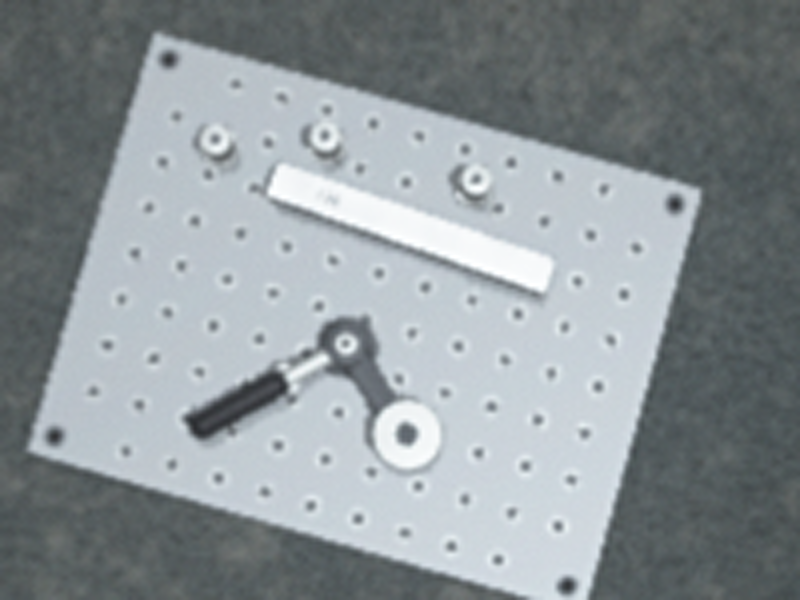

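View pics/scene0c.png

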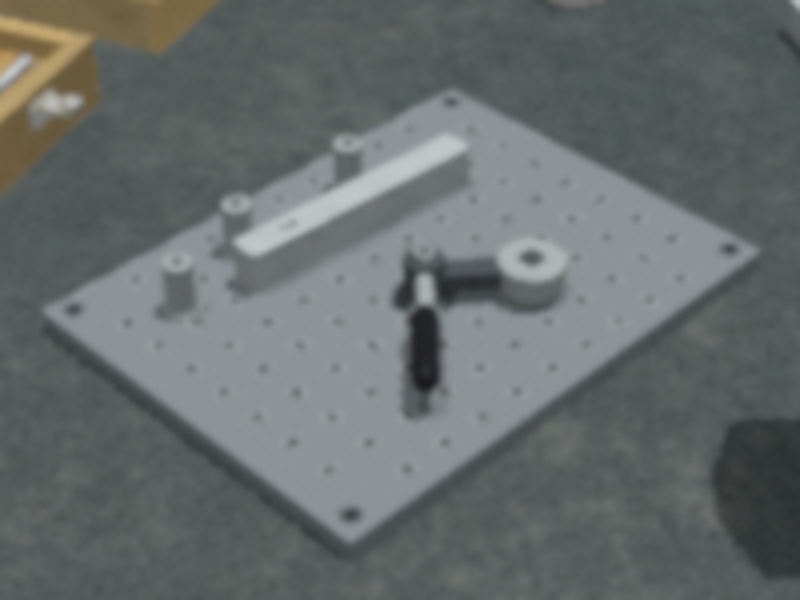

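```bash
cat >> h.py <<'E'
from scipy.optimize import least_squares
def c2p(c,o): return [c[0]/4+o[0]-.375,c[1]/4+o[1]-.375]
def w(pose,q):
    a=pose[2];R=np.array([[np.cos(a),-np.sin(a)],[np.sin(a),np.cos(a)]]);return R@np.array(q)+pose[:2]
E
python3 - <<'E'
from h import *
p=capture("top");s=capture("scene")
T=(230,170);S=(220,190)
fx=[((-115,-150),.012),((115,-150),.012),((115,150),.012),((-115,150),.012),((82,-35),.042),((82,45),.042),((65,98),.042),((-16.7,5),.038)]
ct=[None,(702,188),(155,33),(28,452),(477,178),(325,134),(216,138),(346,343)]
cs=[(762,248),(453,88),(43,312),(348,555),(347,142),(236,203),(177,260),(425,256)]
def res(x,P,cr,O,pr=0):
    r=[]
    for (q,z),c in zip(fx,cr):
        if c is None: continue
        X=at_z(P,c2p(c,O),z)[:2]; r.append(w(x,np.array(q)/1e3)-X)
    return np.array(r).ravel()
for nm,P,cr,O in(("top",p,ct,T),("scene",s,cs,S)):
    r=least_squares(res,[.56,0,-.26],args=(P,cr,O));print(nm,np.round(r.x,4),np.round(r.fun.reshape(-1,2)*1e3,1).tolist())
both=lambda x:np.r_[res(x,p,ct,T),res(x,s,cs,S)]
r=least_squares(both,[.56,0,-.26]);print("both",r.x)
F=r.x
# bar top corners
print("seat",w(F,[.065,.015]))
for nm,P,cr,O in(("top",p,[(270,197),(281,163),(554,257),(545,294)],T),("scene",s,[(233,240),(263,256),(470,150),(443,134)],S)):
    X=np.array([at_z(P,c2p(c,O),.038)[:2] for c in cr]);c=X.mean(0)
    d=(X[0]+X[1]-X[2]-X[3])/2 if nm=="top" else (X[0]+X[1]-X[2]-X[3])/2
    b=np.arctan2(-d[0],d[1]); a=F[2];rel=np.array([[np.cos(a),np.sin(a)],[-np.sin(a),np.cos(a)]])@(c-F[:2])
    print(nm,"bar",c,np.linalg.norm(d),"ang",b,"rel seat",rel-[.065,.015],"dang",b-a)
np.save("F.npy",F)
print("depth at bar",at_depth(p,c2p((410,230),T)))
pv=w(F,[-.0167,.005])
hd=at_z(p,c2p((237,404),T),.031);ns=at_z(p,c2p((406,434),T),.033)
for v,o in((hd,125),(ns,220)): 
  d=v[:2]-pv;print("pivot",pv,"r",np.linalg.norm(d),"clamp",(np.degrees(np.arctan2(d[1],d[0])-F[2])-o)%360)
E
```

```text
top [ 0.5676 -0.0023 -0.2654] [[0.3, -0.7], [0.8, 0.7], [0.1, 0.5], [-0.1, 0.2], [-0.6, -0.2], [-0.3, -0.1], [-0.2, -0.5]]
scene [ 0.5668 -0.001  -0.2666] [[-1.0, 1.6], [1.3, 0.1], [1.7, -0.1], [2.0, -5.8], [-1.2, 0.8], [-0.7, 0.7], [-1.3, 1.2], [-0.8, 1.5]]
both [ 0.56715394 -0.00157725 -0.26670805]
seat [ 0.63380915 -0.00423882]
top bar [ 0.61227378 -0.02528541] 0.14772460000503904 ang -0.3231449007480052 rel seat [-0.01522697 -0.02597826] dang -0.05643685161742268
scene bar [ 0.61157785 -0.02335357] 0.14437895953627772 ang -0.3227734475771547 rel seat [-0.01640745 -0.02429815] dang -0.05606539844657216
depth at bar [ 0.61116482 -0.02416926  0.03682191]
pivot [0.55236218 0.00764738] r 0.06292293254047975 clamp 9.604473959435552
pivot [0.55236218 0.00764738] r 0.05467998300222745 clamp 10.197001335604966
```

```bash
python3 -m creep '[[0,20,25,0,-0.05],[0,50,60,0,-0.15],[0,80,95,0,-0.25],[0,110,130,0,-0.35],[0,140,165,0,-0.45],[0,170,200,0,-0.546],[0,195,225,0,-0.546],[0,205,237,0,-0.546]]'; python3 -m creep '[[0,20,25,0,0],[0,50,60,0,0],[0,80,95,0,0],[0,110,130,-20,0],[0,140,165,-40,0],[0,170,200,-70,0],[0,195,225,-100,0],[0,204,237,-120,0]]'
```

```text
time_s: 2.2
tcp_pos: [0.3801, -0.3615, 0.2419]
ee_rot: [[0.001, 0.259, 0.966], [-0.0, 0.966, -0.259], [-1.0, -0.0, 0.001]]
wrist_force: [0.7, 0.1, -0.3]
gripper_width: 0.353
time_s: 3.0
tcp_pos: [0.5857, -0.122, 0.1197]
ee_rot: [[0.0, 0.257, 0.967], [-0.0, 0.967, -0.257], [-1.0, -0.0, 0.0]]
wrist_force: [-0.1, 0.7, 0.2]
gripper_width: 0.005
```

```bash
python3 -m creep '[[0,-3,-5,-10,0],[0,-3,-5,-25,0],[0,-3,-5,-40,0],[0,-3,-5,-55,0],[0,-3,-5,-70,0],[0,-3,-5,-77,0],[0,-3,-5,-80,0],[0,-3,-5,-80,0]]'; cat > look.py <<'E'
from h import *
import sys
n=sys.argv[1]
p=capture("top");s=capture("scene")
a=p["image"][170:320,230:430];b=s["image"][190:340,220:420]
cv2.imwrite(f"pics/t{n}.png",cv2.resize(a,None,fx=4,fy=4,interpolation=cv2.INTER_CUBIC))
cv2.imwrite(f"pics/s{n}.png",cv2.resize(b,None,fx=4,fy=4,interpolation=cv2.INTER_CUBIC))
q=sense();print(q["time_s"],np.round(q["tcp_pos"],4),np.round(q["wrist_force"],1))
F=[.5676,-.0023,-.2655]
d=np.array(q["tcp_pos"][:2])-w(F,[.065,.015]);a=F[2]
print("tcp rel seat mm",np.round(1e3*(np.array([[np.cos(a),np.sin(a)],[-np.sin(a),np.cos(a)]])@d),1))
E
python3 look.py 1
```

```text
time_s: 3.8
tcp_pos: [0.5827, -0.1274, 0.04]
ee_rot: [[0.0, 0.257, 0.966], [-0.0, 0.966, -0.257], [-1.0, -0.0, 0.0]]
wrist_force: [0.6, -1.2, 0.2]
gripper_width: 0.007
3.9 [ 0.5832 -0.1272  0.0406] [ 0.7 -0.5 -0.4]
tcp rel seat mm [ -17.2 -131.5]
```

View pics/s1.png

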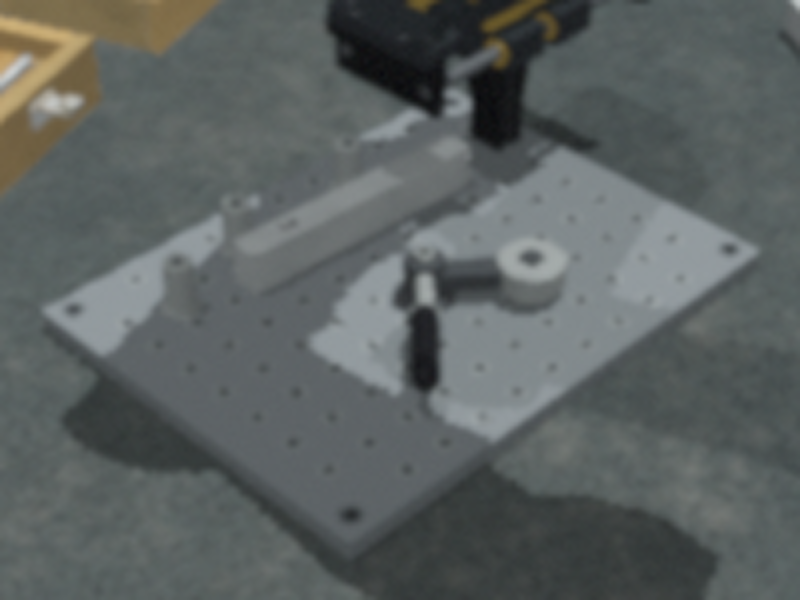

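View pics/t1.png

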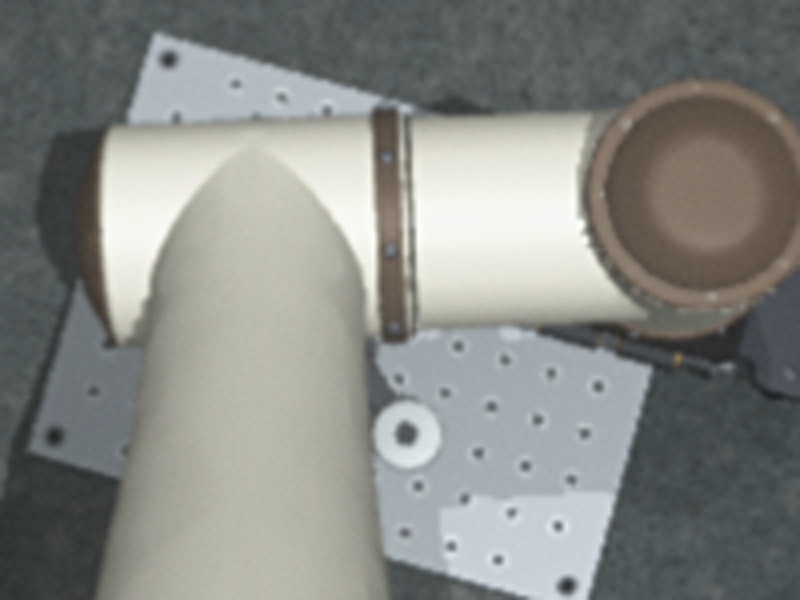

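```bash
python3 -m creep '[[0,1,5,-1,0],[0,2.5,10,-1,0],[0,4,15,-1,0],[0,5,20,-1,0],[0,6.5,25,-1,0],[0,8,30,-1,0],[0,9,34,-1,0],[0,9.5,36,-1,0]]'; python3 look.py 2
```

```text
time_s: 4.7
tcp_pos: [0.5926, -0.0912, 0.0397]
ee_rot: [[0.001, 0.256, 0.967], [-0.001, 0.967, -0.256], [-1.0, -0.0, 0.002]]
wrist_force: [-1.1, -3.8, 1.8]
gripper_width: 0.004
4.8 [ 0.5927 -0.091   0.0396] [-1.4 -3.1  1.7]
tcp rel seat mm [-17.5 -94. ]
```

View pics/s2.png

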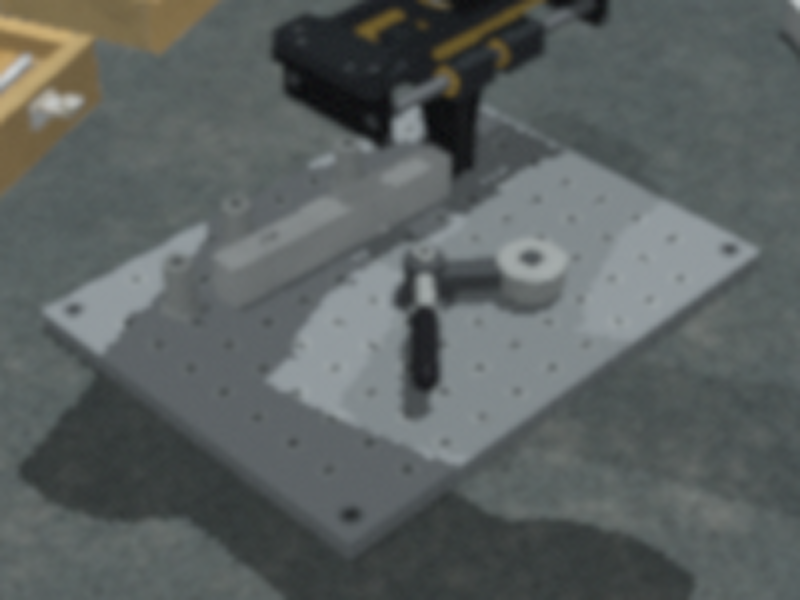

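```bash
cat > bar.py <<'E'
from h import *
import sys,json
# crop px corners scene: left-far,left-near,right-near,right-far
cr=json.loads(sys.argv[1]);P=capture("scene")
F=[.5670,-.0012,-.2660]
X=np.array([at_z(P,c2p(c,(220,190)),.038)[:2] for c in cr]);c=X.mean(0);d=(X[0]+X[1]-X[2]-X[3])/2
a=F[2];R=np.array([[np.cos(a),np.sin(a)],[-np.sin(a),np.cos(a)]])
print("len",np.linalg.norm(d),"rel",1e3*(R@(c-F[:2])-[.065,.015]),"dang",np.arctan2(-d[0],d[1])-a)
E
python3 bar.py '[[214,255],[246,273],[450,162],[425,145]]'
```

```text
len 0.1439468031824801 rel [-18.22500602  -9.40975561] dang -0.03453307776729986
```

```bash
python3 -m creep '[[0,-1,-4,0,0],[0,-2.5,-10,0,0],[0,-2.5,-10,15,0],[0,-2.5,-10,30,0],[0,-4,10,40,0],[0,-5,45,40,0],[0,-7,75,40,0],[0,-7.5,89,40,0]]';  python3 -m creep '[[0,0,0,0,0],[0,0,0,-10,0],[0,0,0,-20,0],[0,0,0,-30,0],[0,0,0,-37,0],[0,0,0,-40,0],[0,0,0,-40,0],[0,0,0,-40,0]]'; python3 look.py 3
```

```text
time_s: 5.65
tcp_pos: [0.5852, -0.0002, 0.0797]
ee_rot: [[0.003, 0.255, 0.967], [0.001, 0.967, -0.255], [-1.0, 0.001, 0.002]]
wrist_force: [0.3, 0.6, -0.5]
gripper_width: 0.004
time_s: 6.45
tcp_pos: [0.5855, -0.0003, 0.0399]
ee_rot: [[0.003, 0.255, 0.967], [0.001, 0.967, -0.255], [-1.0, 0.001, 0.003]]
wrist_force: [0.7, 0.9, 0.9]
gripper_width: 0.003
6.55 [ 5.856e-01 -1.000e-04  4.020e-02] [-0.2  0.3  0.3]
tcp rel seat mm [-48.2  -8.2]
```

View pics/s3.png

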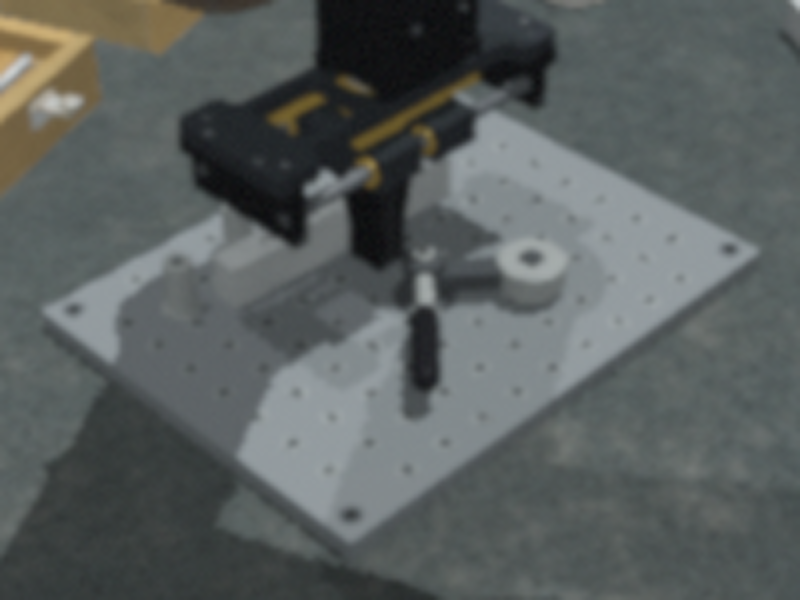

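```bash
python3 -m creep '[[0,4,-1,-1,0],[0,8,-2,-1,0],[0,12,-3.2,-1,0],[0,16,-4.3,-1,0],[0,19,-5.1,-1,0],[0,22,-6,-1,0],[0,24,-6.5,-1,0],[0,26,-7,-1,0]]'; python3 -m creep '[[0,0,0,0,0],[0,0.5,0,0,0],[0,1,-0.3,0,0],[0,1.5,-0.4,0,0],[0,1.8,-0.5,0,0],[0,2,-0.6,0,0],[0,2.5,-0.7,0,0],[0,3,-0.8,0,0]]';python3 look.py 4
```

```text
time_s: 7.35
tcp_pos: [0.6089, -0.0075, 0.039]
ee_rot: [[-0.003, 0.256, 0.967], [0.0, 0.967, -0.256], [-1.0, -0.001, -0.003]]
wrist_force: [-6.7, 1.2, 6.0]
gripper_width: 0.005
time_s: 8.15
tcp_pos: [0.6102, -0.0082, 0.0389]
ee_rot: [[-0.007, 0.256, 0.967], [-0.0, 0.967, -0.256], [-1.0, -0.002, -0.007]]
wrist_force: [-6.4, 2.2, 5.1]
gripper_width: 0.005
8.25 [ 0.6103 -0.0082  0.0389] [-5.6  1.4  6. ]
tcp rel seat mm [-22.3  -9.5]
```

View pics/s4.png

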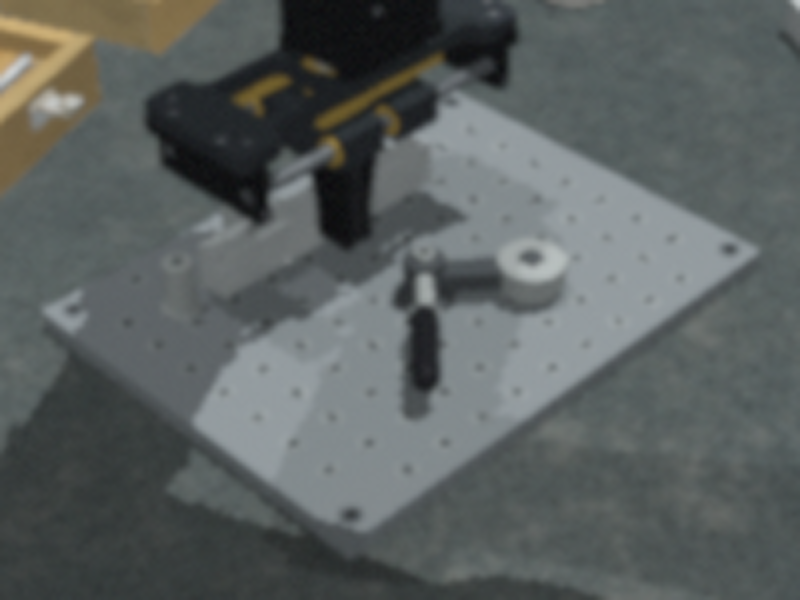

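View pics/t4.png

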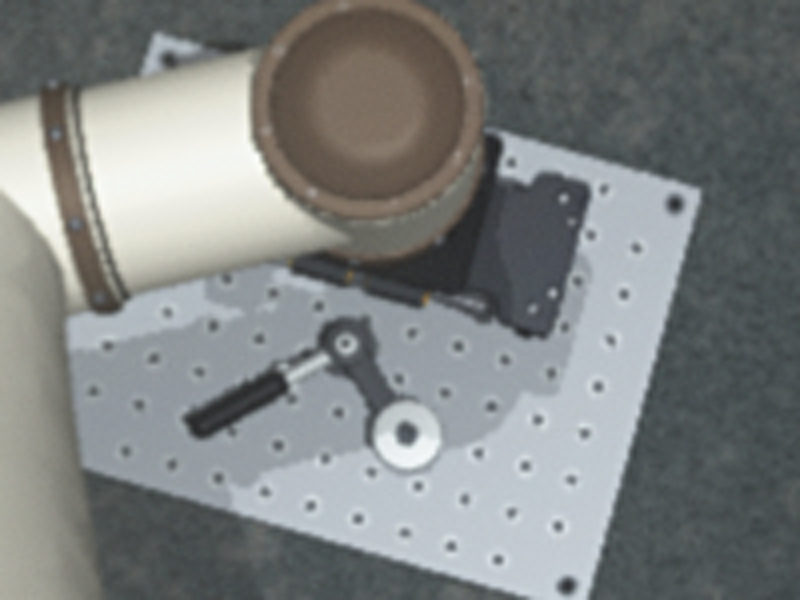

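```bash
python3 -m creep '[[0,1,-0.3,0,0],[0,2,-0.5,0,0],[0,3,-0.8,0,0],[0,4,-1.1,0,0],[0,5,-1.3,0,0],[0,6,-1.6,0,0],[0,7,-1.8,0,0],[0,7,-1.8,0,0]]';python3 look.py 5
```

```text
time_s: 9.05
tcp_pos: [0.6128, -0.0095, 0.0388]
ee_rot: [[-0.017, 0.257, 0.966], [-0.0, 0.966, -0.257], [-1.0, -0.005, -0.016]]
wrist_force: [-12.4, 5.9, 10.6]
gripper_width: 0.008
9.15 [ 0.6128 -0.0095  0.0388] [-12.4   6.   10.5]
tcp rel seat mm [-19.5 -10.1]
```

View pics/s5.png

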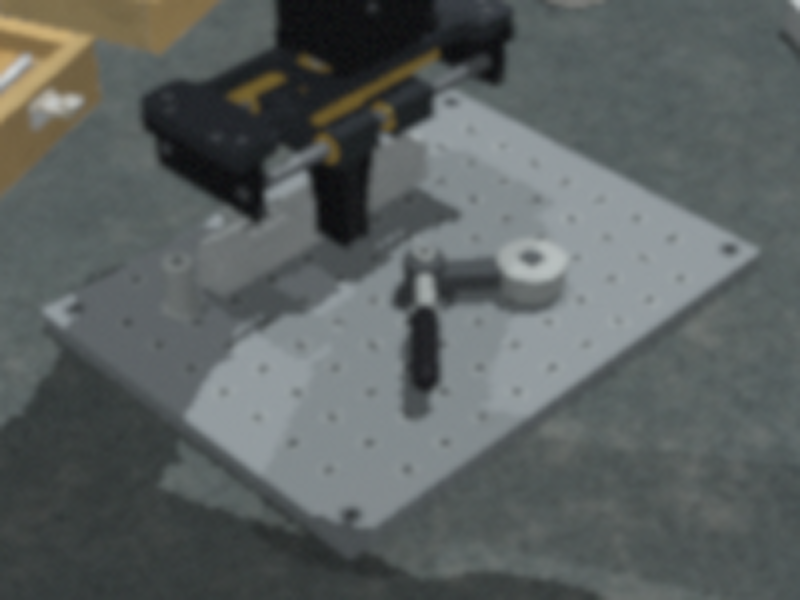

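```bash
python3 -m creep '[[0,-5,1.3,0,0],[0,-14,4,0,0],[0,-14,4,15,0],[0,-14,4,35,0],[0,-13,-30,45,0],[0,-12,-70,45,0],[0,-11,-100,45,0],[0,-11,-111,45,0]]'; python3 look.py 6
```

```text
time_s: 9.95
tcp_pos: [0.6019, -0.1229, 0.0838]
ee_rot: [[-0.015, 0.26, 0.966], [-0.001, 0.966, -0.26], [-1.0, -0.005, -0.015]]
wrist_force: [0.4, 0.2, 0.2]
gripper_width: 0.002
10.05 [ 0.6017 -0.1218  0.0836] [-0.4  0.9 -0.8]
tcp rel seat mm [  -0.7 -121.4]
```

View pics/s6.png

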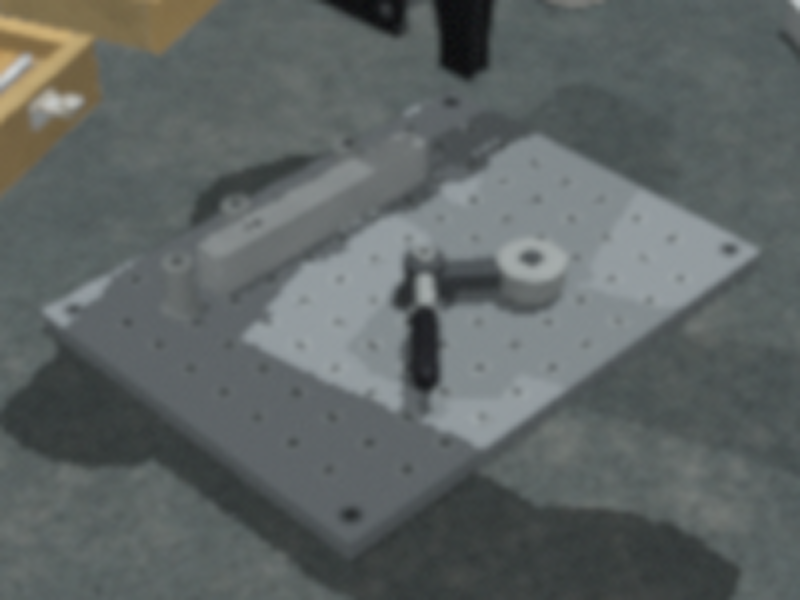

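```bash
python3 -m creep '[[0,0,0,-12,0],[0,0,0,-24,0],[0,0,0,-36,0],[0,0,0,-43,0],[0,0,0,-44,0],[0,1.5,6,-44,0],[0,3,12,-44,0],[0,4.5,17,-44,0]]'; python3 -m creep '[[0,0.5,2,0,0],[0,1,4,0,0],[0,1.5,6,0,0],[0,2,8,0,0],[0,2.5,9.5,0,0],[0,3,11,0,0],[0,3.2,12,0,0],[0,3.5,13,0,0]]'; python3 look.py 7
```

```text
time_s: 10.85
tcp_pos: [0.6068, -0.1041, 0.0402]
ee_rot: [[-0.015, 0.259, 0.966], [-0.0, 0.966, -0.259], [-1.0, -0.004, -0.014]]
wrist_force: [-0.1, 0.6, 0.6]
gripper_width: 0.002
time_s: 11.65
tcp_pos: [0.6102, -0.0915, 0.0403]
ee_rot: [[-0.015, 0.259, 0.966], [-0.001, 0.966, -0.259], [-1.0, -0.005, -0.015]]
wrist_force: [-1.1, -5.0, 2.3]
gripper_width: 0.005
11.75 [ 0.6103 -0.0913  0.0403] [-0.7 -3.3  2.1]
tcp rel seat mm [ -0.5 -89.7]
```

View pics/s7.png

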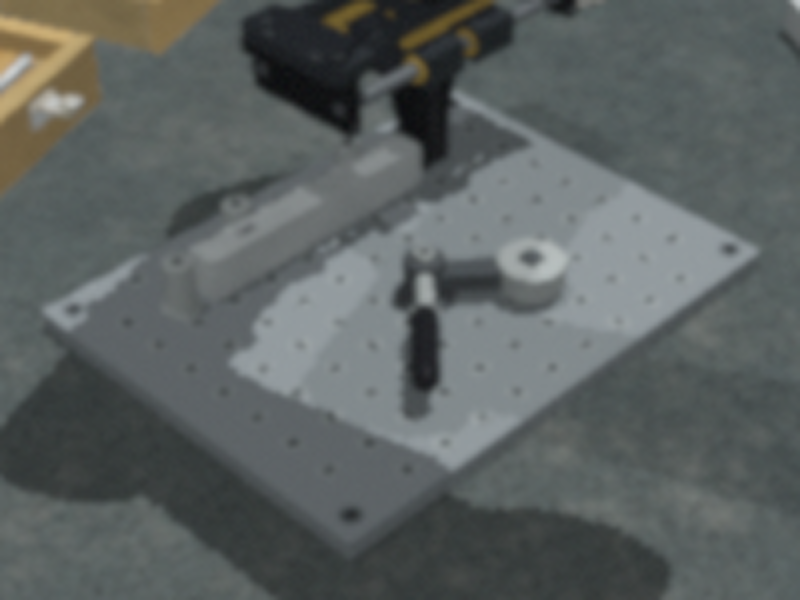

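Nearly at the end pin; push on until the force rises.

```bash
python3 -m creep '[[0,0.3,1,0,0],[0,0.5,2,0,0],[0,0.8,3,0,0],[0,1,4,0,0],[0,1.3,5,0,0],[0,1.3,5,0,0],[0,1.3,5,0,0],[0,1.3,5,0,0]]'; python3 look.py 8
```

```text
time_s: 12.55
tcp_pos: [0.6116, -0.086, 0.0403]
ee_rot: [[-0.015, 0.259, 0.966], [-0.0, 0.966, -0.259], [-1.0, -0.004, -0.014]]
wrist_force: [-0.7, -2.7, 1.8]
gripper_width: 0.004
12.65 [ 0.6116 -0.086   0.0403] [-1.3 -3.5  1.8]
tcp rel seat mm [ -0.5 -84.3]
```

View pics/s8.png

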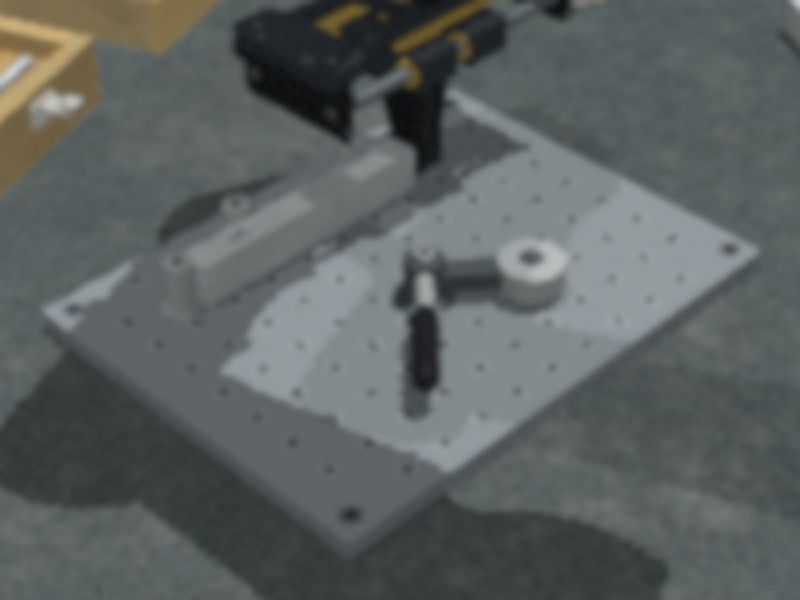

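```bash
python3 -m creep '[[0,0.3,1,0,0],[0,0.5,2,0,0],[0,0.8,3,0,0],[0,1,4,0,0],[0,1.3,5,0,0],[0,1.3,5,0,0],[0,1.3,5,0,0],[0,1.3,5,0,0]]'; python3 look.py 9
```

```text
time_s: 13.45
tcp_pos: [0.6114, -0.0848, 0.0403]
ee_rot: [[-0.019, 0.26, 0.966], [-0.004, 0.966, -0.26], [-1.0, -0.009, -0.017]]
wrist_force: [-1.4, -15.7, 2.2]
gripper_width: 0.006
13.55 [ 0.6114 -0.0848  0.0403] [ -1.8 -15.7   2.5]
tcp rel seat mm [ -1.1 -83.1]
```

View pics/s9.png

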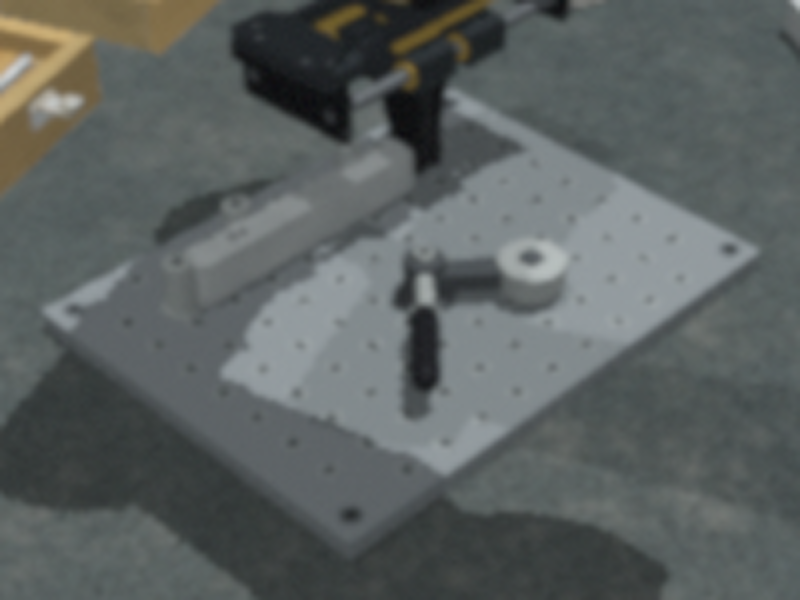

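```bash
python3 -m creep '[[0,-1,-5,0,0],[0,-2.6,-10,0,0],[0,-2.6,-10,20,0],[0,-2.6,-10,40,0],[0,-12,10,45,0],[0,-18,45,45,0],[0,-22,75,45,0],[0,-23,84,45,0]]'; python3 -m creep '[[0,0,0,0,0],[0,0,0,-12,0],[0,0,0,-24,0],[0,0,0,-36,0],[0,0,0,-43,0],[0,0,0,-45,0],[0,3,-0.8,-45,0],[0,6,-1.6,-45,0]]'; python3 look.py 10
```

```text
time_s: 14.35
tcp_pos: [0.5884, 0.0024, 0.0855]
ee_rot: [[-0.018, 0.257, 0.966], [-0.003, 0.966, -0.257], [-1.0, -0.007, -0.016]]
wrist_force: [-0.6, -0.1, 0.3]
gripper_width: 0.004
time_s: 15.15
tcp_pos: [0.5951, 0.0006, 0.0409]
ee_rot: [[-0.017, 0.257, 0.966], [-0.003, 0.966, -0.257], [-1.0, -0.007, -0.016]]
wrist_force: [-0.1, -0.1, 0.4]
gripper_width: 0.005
15.25 [0.5954 0.0007 0.0411] [ 0.2 -0.1 -0.3]
tcp rel seat mm [-38.9  -4.8]
```

View pics/s10.png

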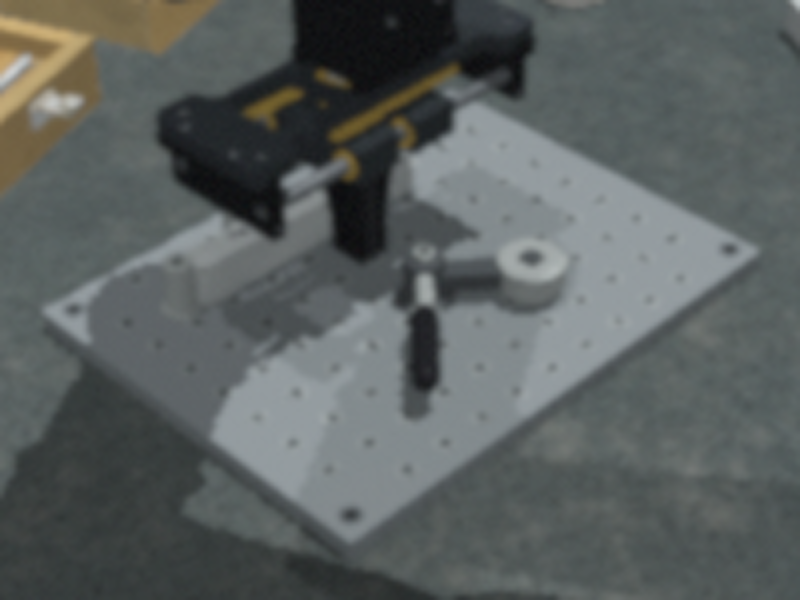

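```bash
python3 -m creep '[[0,2,-5,-1,0],[0,6,-6,-1,0],[0,10,-7,-1,0],[0,14,-8,-1,0],[0,16,-8.8,-1,0],[0,18,-9.3,-1,0],[0,19,-9.6,-1,0],[0,20,-9.8,-1,0]]'; python3 -m creep '[[0,1,-0.3,0,0],[0,2,-0.5,0,0],[0,3,-0.8,0,0],[0,4,-1,0,0],[0,5,-1.3,0,0],[0,5,-1.3,0,0],[0,5,-1.3,0,0],[0,5,-1.3,0,0]]'; python3 look.py 11
```

```text
time_s: 16.05
tcp_pos: [0.6128, -0.0087, 0.0399]
ee_rot: [[-0.022, 0.257, 0.966], [-0.003, 0.966, -0.257], [-1.0, -0.008, -0.021]]
wrist_force: [-7.9, 4.2, 5.3]
gripper_width: 0.006
time_s: 16.85
tcp_pos: [0.613, -0.0089, 0.0397]
ee_rot: [[-0.033, 0.258, 0.966], [-0.002, 0.966, -0.258], [-0.999, -0.011, -0.031]]
wrist_force: [-12.1, 8.5, 10.9]
gripper_width: 0.004
16.95 [ 0.613  -0.0089  0.0397] [-12.1   8.   10.6]
tcp rel seat mm [-19.4  -9.5]
```

```bash
python3 -m creep '[[0,-5,1.3,0,0],[0,-12,3.2,0,0],[0,-13,4,15,0],[0,-13,4,35,0],[0,-13,-30,45,0],[0,-12,-70,45,0],[0,-11,-100,45,0],[0,-11,-111,45,0]]'; python3 look.py 12
```

```text
time_s: 17.75
tcp_pos: [0.6027, -0.1227, 0.0861]
ee_rot: [[-0.03, 0.26, 0.965], [-0.003, 0.965, -0.26], [-1.0, -0.01, -0.028]]
wrist_force: [-0.9, 0.7, -0.1]
gripper_width: 0.008
17.85 [ 0.6024 -0.1215  0.0855] [-0.5  0.7 -0.3]
tcp rel seat mm [-1.000e-01 -1.209e+02]
```

View pics/s12.png

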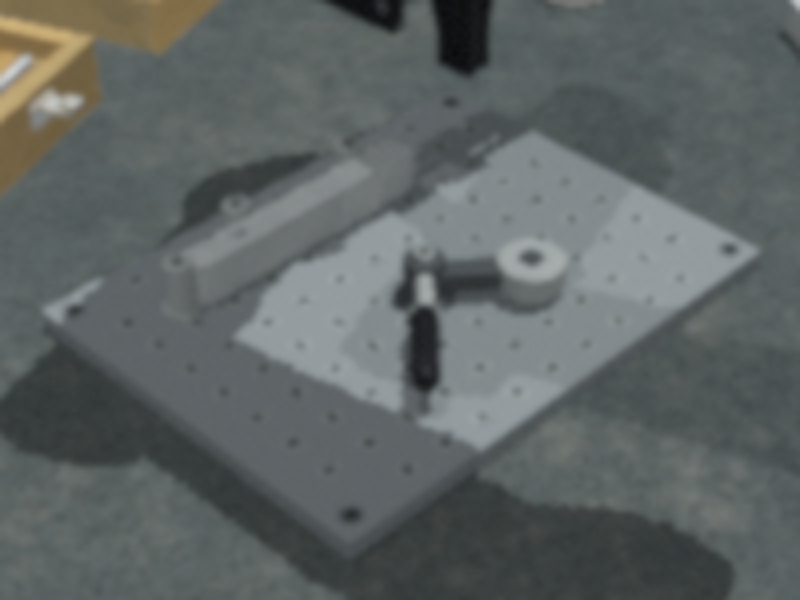

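View pics/t12.png

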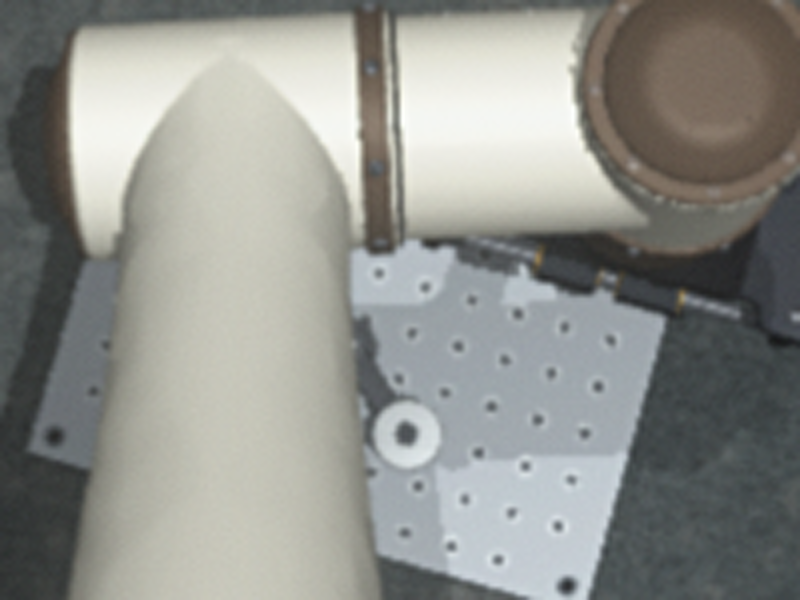

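```bash
python3 -m creep '[[0,0,0,-12,0],[0,0,0,-24,0],[0,0,0,-36,0],[0,0,0,-43,0],[0,0,0,-45,0],[0,2,7,-45,0],[0,4,15,-45,0],[0,6,22,-45,0]]'; python3 -m creep '[[0,1,3,0,0],[0,2,7,0,0],[0,2.5,10,0,0],[0,3.2,13,0,0],[0,3.7,15,0,0],[0,4,16,0,0],[0,4.4,17,0,0],[0,4.4,17,0,0]]'; python3 look.py 13
```

```text
time_s: 18.65
tcp_pos: [0.6091, -0.0986, 0.0411]
ee_rot: [[-0.03, 0.26, 0.965], [-0.002, 0.966, -0.26], [-1.0, -0.01, -0.028]]
wrist_force: [0.0, -0.2, -0.3]
gripper_width: 0.005
time_s: 19.45
tcp_pos: [0.6119, -0.085, 0.0412]
ee_rot: [[-0.034, 0.26, 0.965], [-0.006, 0.965, -0.261], [-0.999, -0.015, -0.031]]
wrist_force: [-1.3, -11.2, 0.8]
gripper_width: 0.002
19.55 [ 0.6119 -0.085   0.0412] [ -2.1 -11.1   1. ]
tcp rel seat mm [ -0.5 -83.2]
```

```bash
python3 -c "
from h import *
q=sense();print(np.round(q['joints'],1))"; python3 -m creep '[[0,-1,-5,0,0],[0,-2.6,-10,0,0],[0,-2.6,-10,20,0],[0,-2.6,-10,45,0],[0,-2.6,-10,65,0],[0,-20,10,75,0],[0,-40,30,75,0],[0,-60,60,75,0]]'
```

```text
[ 7.100e+00  3.360e+01 -1.230e+01  1.000e-01 -4.610e+01 -1.123e+02]
time_s: 20.35
tcp_pos: [0.5515, -0.0247, 0.1166]
ee_rot: [[-0.032, 0.262, 0.964], [-0.005, 0.965, -0.263], [-0.999, -0.013, -0.03]]
wrist_force: [0.3, 1.2, -0.1]
gripper_width: 0.004
```

```bash
python3 -m creep '[[0,0,15,0,0.12],[0,-1,40,0,0.25],[0,-2,65,0,0.38],[0,-3,85,0,0.5],[0,-3,97,0,0.62],[0,-3,101,0,0.74],[0,-3,101,0,0.785],[0,-3,101,-10,0.785]]'; python3 -m creep '[[0,0,0,-12,0],[0,0,0,-25,0],[0,0,0,-38,0],[0,0,0,-50,0],[0,0,0,-60,0],[0,0,0,-65,0],[0,0,0,-67,0],[0,0,0,-67,0]]'; python3 look.py 14
```

```text
time_s: 21.15
tcp_pos: [0.5494, 0.0772, 0.1075]
ee_rot: [[-0.016, -0.497, 0.868], [-0.025, 0.868, 0.497], [-1.0, -0.014, -0.026]]
wrist_force: [-0.0, -0.1, 0.1]
gripper_width: 0.007
time_s: 21.95
tcp_pos: [0.5495, 0.0772, 0.0404]
ee_rot: [[-0.016, -0.497, 0.868], [-0.025, 0.868, 0.497], [-1.0, -0.014, -0.026]]
wrist_force: [-0.3, -0.5, 0.8]
gripper_width: 0.005
22.05 [0.5498 0.0774 0.041 ] [-0.3 -0.5  0.3]
tcp rel seat mm [-103.1   57.2]
```

View pics/s14.png

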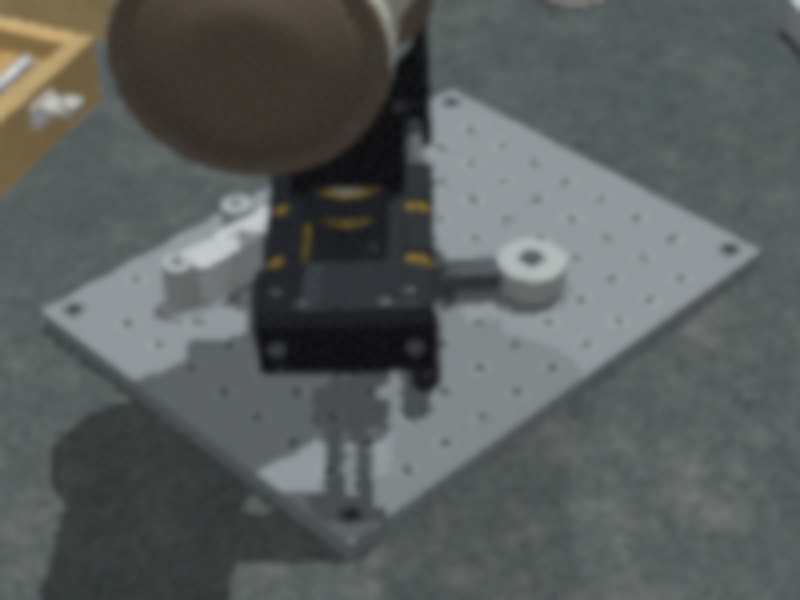

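```bash
cat > arc.py <<'E'
from h import *
import sys
d=float(sys.argv[1]);ths=[float(t) for t in sys.argv[2:]]
q=sense();F=[.5676,-.0023,-.2655];a=F[2];pv=w(F,[-.0167,.005])
R=np.array(q["ee_rot"]);yaw=np.arctan2(-R[0,1],R[1,1])
cx=np.array(q["tcp_pos"])
for t in ths:
    g=np.radians(t)+a;u=np.array([np.cos(g),np.sin(g)]);c=np.array([np.sin(g),-np.cos(g)])
    P=pv+.066*u+d/1e3*c; ty=np.radians(t-135)+np.pi/4+a
    print(t,np.round((P-cx[:2])*1e3,1),"turn",round((ty-yaw+np.pi)%(2*np.pi)-np.pi,3),"z",round(40-cx[2]*1e3,1))
E
python3 arc.py 17 132 136 142 148 154 160 166
```

```text
132.0 [-11.6  -3.9] turn -0.053 z -1.0
136.0 [-16.2  -5.1] turn 0.017 z -1.0
142.0 [-22.9  -7.4] turn 0.122 z -1.0
148.0 [-29.4 -10.5] turn 0.226 z -1.0
154.0 [-35.4 -14.2] turn 0.331 z -1.0
160.0 [-41.1 -18.5] turn 0.436 z -1.0
166.0 [-46.3 -23.4] turn 0.541 z -1.0
```

```bash
python3 -m creep '[[0,-6,-2,-1,0],[0,-11.5,-4,-1,0],[0,-16,-5,-1,0.02],[0,-23,-7.5,-1,0.12],[0,-29.5,-10.5,-1,0.23],[0,-35.5,-14,-1,0.33],[0,-41,-18.5,-1,0.44],[0,-46,-23.5,-1,0.54]]'; python3 look.py 15;python3 arc.py 17 166 172 178 184 190 196 202 208 214
```

```text
time_s: 22.85
tcp_pos: [0.5041, 0.0544, 0.0405]
ee_rot: [[0.002, -0.875, 0.484], [-0.027, 0.484, 0.875], [-1.0, -0.015, -0.023]]
wrist_force: [0.7, 1.7, 0.9]
gripper_width: 0.006
22.95 [0.5033 0.0537 0.0404] [0.1 0.3 0.6]
tcp rel seat mm [-141.7   22.1]
166.0 [0.2 0.3] turn 0.0 z -0.4
172.0 [-4.5 -5.1] turn 0.105 z -0.4
178.0 [ -8.5 -11. ] turn 0.209 z -0.4
184.0 [-11.9 -17.3] turn 0.314 z -0.4
190.0 [-14.7 -23.8] turn 0.419 z -0.4
196.0 [-16.7 -30.7] turn 0.524 z -0.4
202.0 [-18.  -37.7] turn 0.628 z -0.4
208.0 [-18.6 -44.8] turn 0.733 z -0.4
214.0 [-18.5 -51.9] turn 0.838 z -0.4
```

View pics/s15.png

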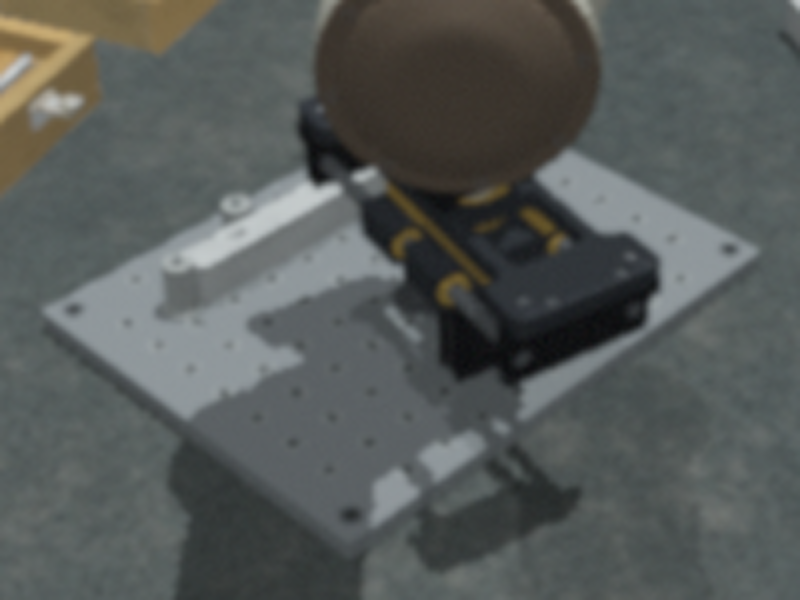

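Handle is being swept (no longer visible at its old place, hidden behind the gripper). Continue.

```bash
python3 -m creep '[[0,-4.5,-5,0,0.1],[0,-8.5,-11,0,0.21],[0,-12,-17,0,0.31],[0,-14.5,-24,0,0.42],[0,-16.5,-30.5,0,0.52],[0,-18,-37.5,0,0.63],[0,-18.5,-45,0,0.73],[0,-18.5,-52,0,0.84]]'; python3 look.py 16;python3 arc.py 17 214 220 226 232 238 242 246 250 254 258 262 267
```

```text
time_s: 23.75
tcp_pos: [0.4854, 0.002, 0.0407]
ee_rot: [[0.023, -0.945, -0.326], [-0.018, -0.327, 0.945], [-1.0, -0.016, -0.024]]
wrist_force: [0.5, 1.4, 0.1]
gripper_width: 0.006
23.85 [0.4846 0.0012 0.0406] [0.9 0.1 0.4]
tcp rel seat mm [-146.   -33.4]
214.0 [0.3 0.5] turn 0.001 z -0.6
220.0 [ 1.2 -6.6] turn 0.105 z -0.6
226.0 [  2.8 -13.5] turn 0.21 z -0.6
232.0 [  5.2 -20.2] turn 0.315 z -0.6
238.0 [  8.2 -26.7] turn 0.419 z -0.6
242.0 [ 10.6 -30.8] turn 0.489 z -0.6
246.0 [ 13.3 -34.7] turn 0.559 z -0.6
250.0 [ 16.3 -38.5] turn 0.629 z -0.6
254.0 [ 19.5 -42. ] turn 0.699 z -0.6
258.0 [ 22.9 -45.3] turn 0.768 z -0.6
262.0 [ 26.6 -48.3] turn 0.838 z -0.6
267.0 [ 31.4 -51.7] turn 0.926 z -0.6
```

View pics/s16.png

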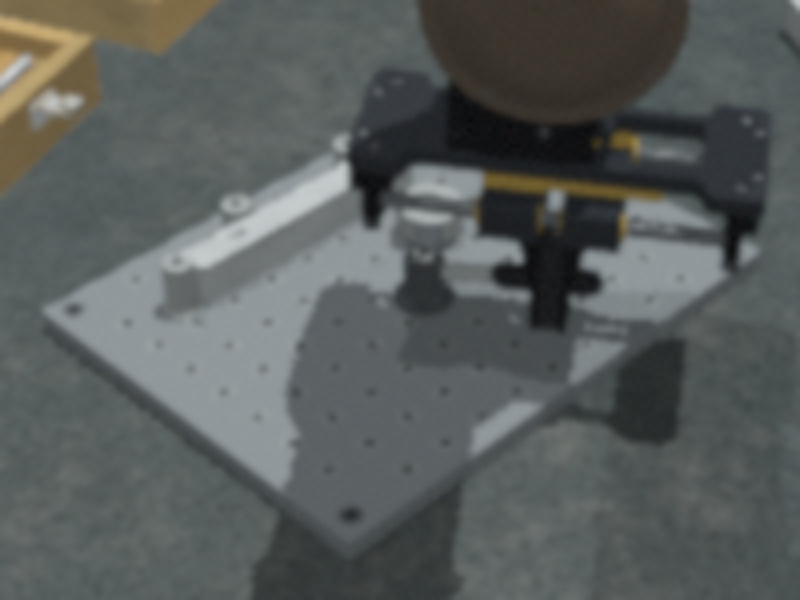

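View pics/t16.png

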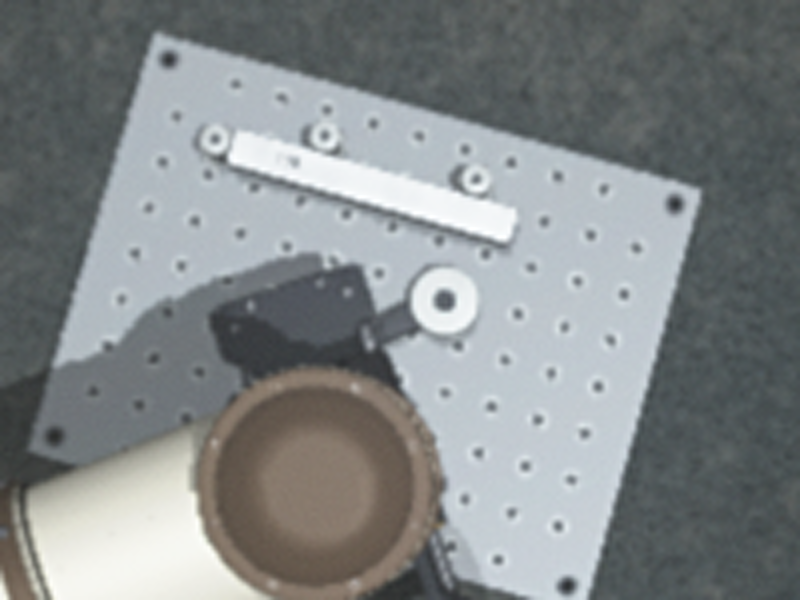

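```bash
python3 - <<'E'
from h import *
P=capture("top");F=[.5676,-.0023,-.2654]
X=np.array([at_z(P,c2p(c,(230,170)),.038)[:2] for c in[(233,130),(227,163),(510,245),(519,208)]]);c=X.mean(0);d=(X[0]+X[1]-X[2]-X[3])/2
a=F[2];R=np.array([[np.cos(a),np.sin(a)],[-np.sin(a),np.cos(a)]])
print("len",np.linalg.norm(d),"rel",1e3*(R@(c-F[:2])-[.065,.015]),"dang",np.arctan2(-d[0],d[1])-a)
E
python3 -m creep '[[0,1,-6.5,0,0.1],[0,3,-13.5,0,0.21],[0,5,-20,0,0.31],[0,8,-26.5,0,0.42],[0,10.5,-31,0,0.49],[0,13.5,-34.5,0,0.56],[0,15,-36.5,0,0.6],[0,16.5,-38.5,0,0.63]]'; python3 look.py 17;python3 arc.py 17 250 254 258 262 267 272
```

```text
len 0.15082966651650356 rel [-1.16796677  0.11901244] dang 0.003200087786147443
time_s: 24.7
tcp_pos: [0.5004, -0.0369, 0.0404]
ee_rot: [[0.026, -0.578, -0.815], [-0.003, -0.816, 0.579], [-1.0, -0.013, -0.023]]
wrist_force: [-1.1, 2.2, 0.5]
gripper_width: 0.009
24.8 [ 0.5006 -0.037   0.0404] [-1.1 -0.5  0.7]
tcp rel seat mm [-120.5  -66.1]
250.0 [ 0.2 -0.2] turn 0.003 z -0.4
254.0 [ 3.4 -3.7] turn 0.073 z -0.4
258.0 [ 6.9 -7. ] turn 0.143 z -0.4
262.0 [ 10.5 -10. ] turn 0.213 z -0.4
267.0 [ 15.4 -13.4] turn 0.3 z -0.4
272.0 [ 20.5 -16.4] turn 0.387 z -0.4
```

View pics/t17.png

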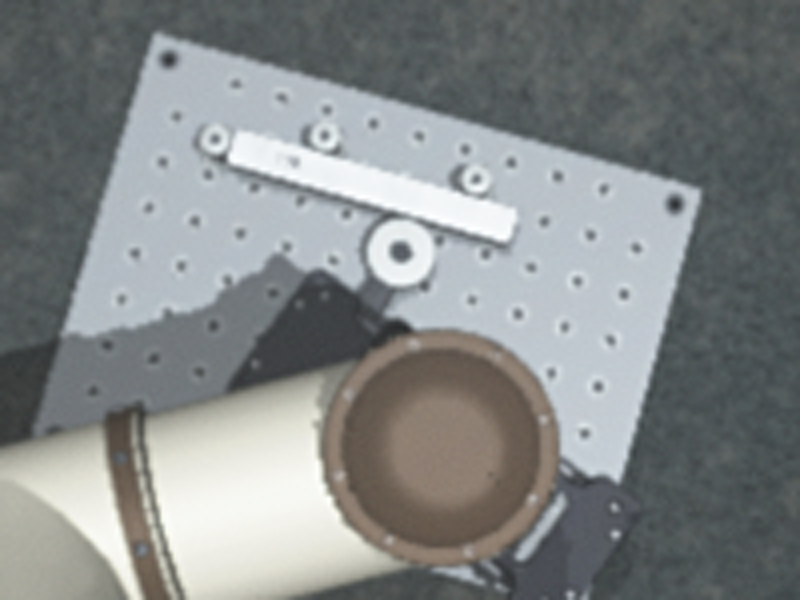

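```bash
python3 -m creep '[[0,1.7,-2,0,0.04],[0,3.5,-3.7,0,0.07],[0,5,-5.5,0,0.11],[0,7,-7,0,0.14],[0,9,-8.5,0,0.18],[0,10.5,-10,0,0.21],[0,13,-11.5,0,0.25],[0,15.5,-13.5,0,0.3]]'; python3 look.py 18;python3 arc.py 17  262 267 272 276
```

```text
time_s: 25.6
tcp_pos: [0.5123, -0.0494, 0.0399]
ee_rot: [[0.018, -0.314, -0.949], [0.005, -0.949, 0.315], [-1.0, -0.011, -0.016]]
wrist_force: [-10.2, 11.7, 8.2]
gripper_width: 0.003
25.7 [ 0.5128 -0.0496  0.0399] [-7.5  7.4  5.7]
tcp rel seat mm [-105.5  -75.1]
262.0 [-1.6  2.6] turn -0.084 z 0.1
267.0 [ 3.2 -0.8] turn 0.003 z 0.1
272.0 [ 8.4 -3.8] turn 0.09 z 0.1
276.0 [12.6 -5.9] turn 0.16 z 0.1
```

View pics/t18.png

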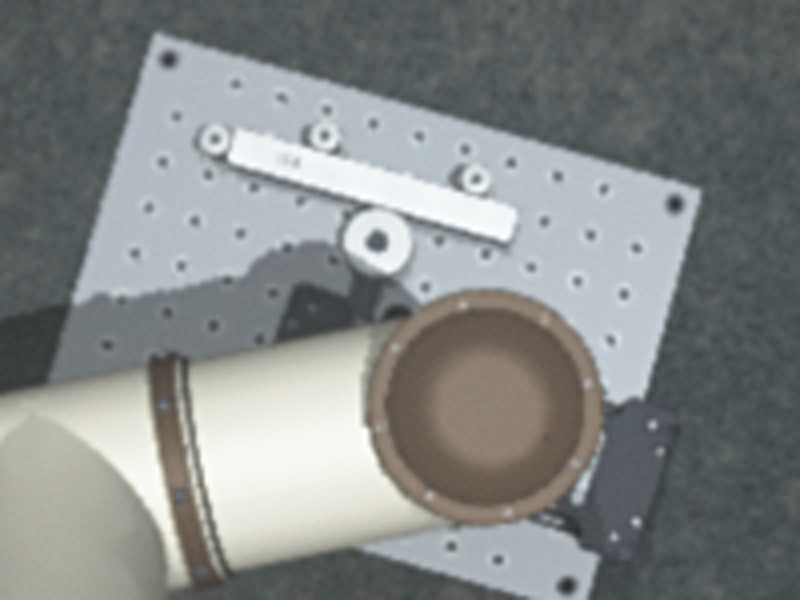

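```bash
python3 -m creep '[[0,2,-0.5,0,0],[0,4,-1,0,0],[0,6,-1.5,0,0],[0,8,-2,0,0],[0,9,-2.4,0,0],[0,10,-2.6,0,0],[0,11,-2.9,0,0],[0,12,-3.2,0,0]]'; python3 look.py 19;python3 arc.py 17  262 267 272 276
```

```text
time_s: 26.5
tcp_pos: [0.5155, -0.0516, 0.0389]
ee_rot: [[-0.0, -0.32, -0.947], [0.005, -0.947, 0.32], [-1.0, -0.005, 0.002]]
wrist_force: [-21.5, 17.5, 20.4]
gripper_width: 0.008
26.6 [ 0.5155 -0.0515  0.0389] [-19.6  14.8  17.7]
tcp rel seat mm [-102.3  -76.2]
262.0 [-4.4  4.5] turn -0.08 z 1.1
267.0 [0.5 1.1] turn 0.008 z 1.1
272.0 [ 5.6 -1.9] turn 0.095 z 1.1
276.0 [ 9.9 -4. ] turn 0.165 z 1.1
```

View pics/t19.png

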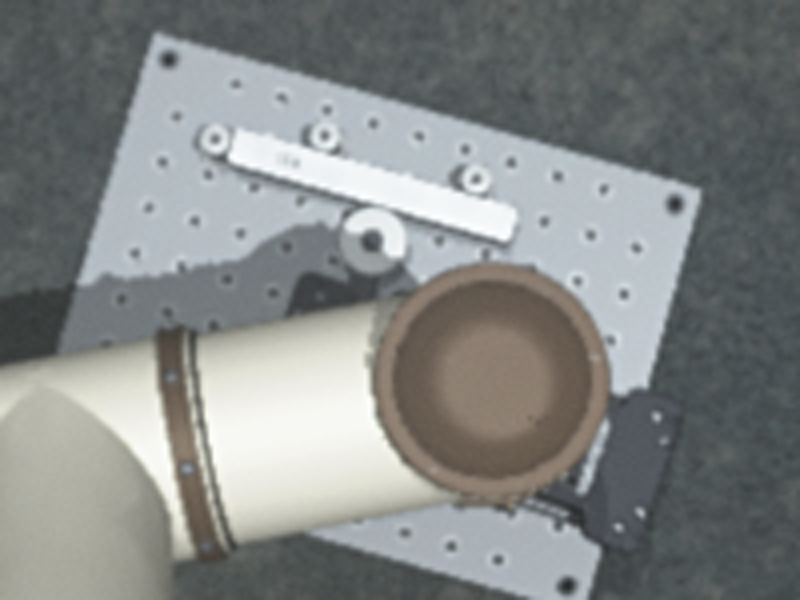

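```bash
cat > nose.py <<'E'
from h import *
import sys
p=capture("top");F=[.5676,-.0023,-.2654];pv=w(F,[-.0167,.005])
v=at_z(p,c2p((float(sys.argv[1]),float(sys.argv[2])),(230,170)),.033)[:2]-pv
print("r",np.linalg.norm(v),"clamp",np.radians((np.degrees(np.arctan2(v[1],v[0])-F[2])-220)%360))
E
python3 nose.py 372 241
python3 -m creep '[[0,3,-0.8,0,0],[0,5,-1.3,0,0],[0,7,-1.9,0,0],[0,9,-2.4,0,0],[0,11,-2.9,0,0],[0,13,-3.4,0,0],[0,13,-3.4,0,0],[0,13,-3.4,0,0]]'; python3 look.py 20
```

```text
r 0.05421066176866161 clamp 2.4901109271979553
time_s: 27.45
tcp_pos: [0.5156, -0.0526, 0.038]
ee_rot: [[-0.027, -0.325, -0.945], [0.007, -0.946, 0.325], [-1.0, 0.003, 0.028]]
wrist_force: [-27.4, 22.5, 24.7]
gripper_width: 0.008
27.55 [ 0.5156 -0.0526  0.038 ] [-26.8  22.9  25.1]
tcp rel seat mm [-102.   -77.1]
```

View pics/t20.png

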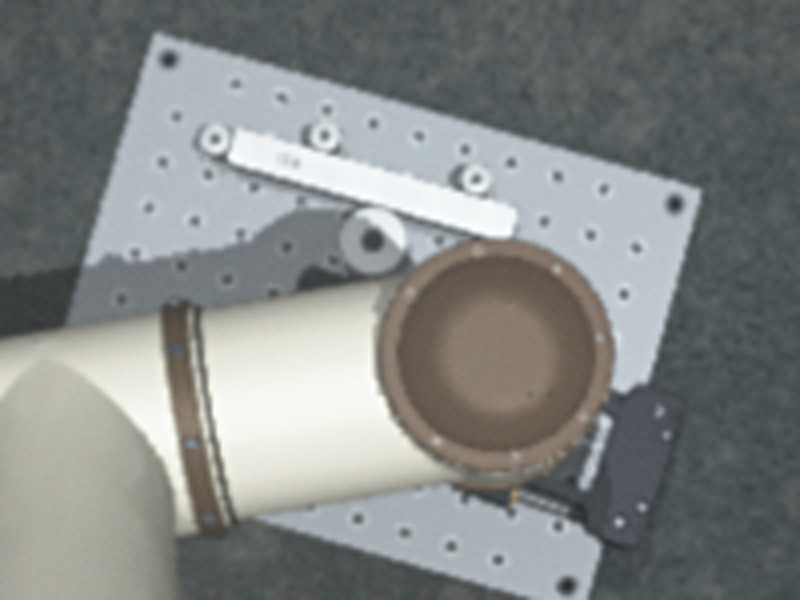

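```bash
python3 -m creep '[[0,-5,1.3,0,0],[0,-12,3,0,0],[0,-20,5.5,0,0],[0,-30,8,2,0],[0,-30,8,15,0],[0,-30,8,40,0],[0,-30,8,70,0],[0,-30,8,90,0]]'; python3 -m creep '[[0,-10,-20,5,0],[0,-25,-50,10,0],[0,-40,-85,15,0],[0,-50,-120,20,0],[0,-60,-150,20,0],[0,-60,-180,20,0],[0,-60,-200,20,0],[0,-60,-210,20,0]]'; python3 look.py 21
```

```text
time_s: 28.35
tcp_pos: [0.4862, -0.0447, 0.1299]
ee_rot: [[-0.024, -0.325, -0.945], [0.007, -0.946, 0.325], [-1.0, 0.002, 0.025]]
wrist_force: [0.3, -0.1, -0.2]
gripper_width: 0.007
time_s: 29.15
tcp_pos: [0.4257, -0.2563, 0.1498]
ee_rot: [[-0.024, -0.328, -0.944], [0.006, -0.945, 0.328], [-1.0, 0.002, 0.025]]
wrist_force: [-0.9, -0.2, -1.0]
gripper_width: 0.002
29.25 [ 0.4259 -0.2555  0.1497] [-0.1  0.1 -0.7]
tcp rel seat mm [-135.3 -296.5]
```

View pics/t21.png

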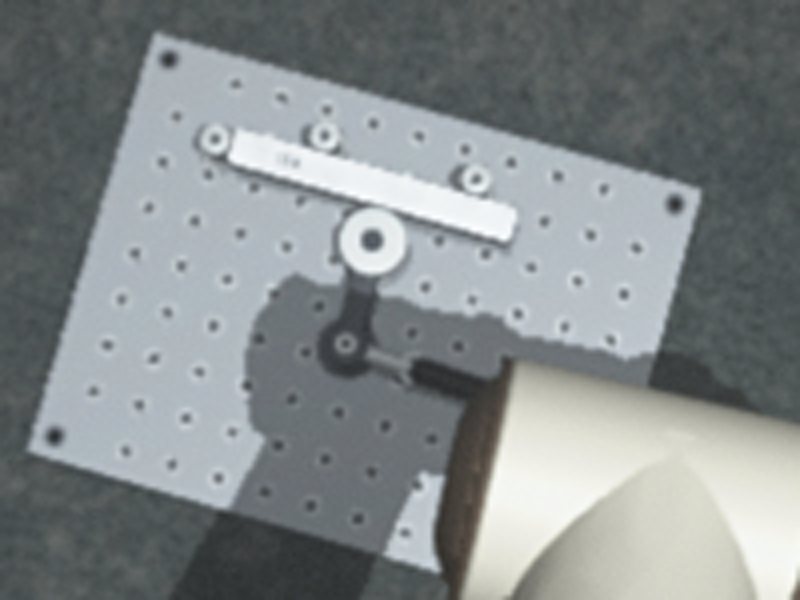

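View pics/s21.png

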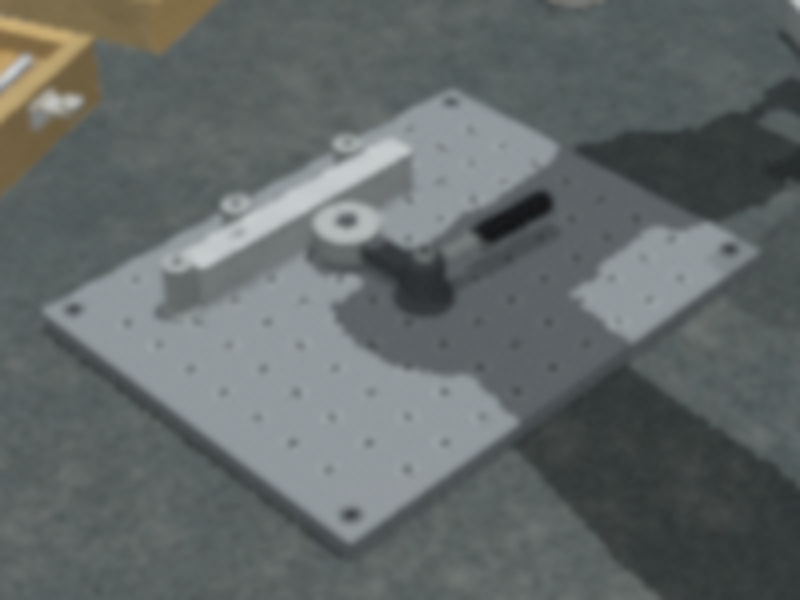

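```bash
python3 nose.py 372 240; python3 - <<'E'
from h import *
P=capture("top");F=[.5676,-.0023,-.2654]
X=np.array([at_z(P,c2p(c,(230,170)),.038)[:2] for c in[(234,129),(227,163),(510,244),(518,207)]]);c=X.mean(0);d=(X[0]+X[1]-X[2]-X[3])/2
a=F[2];R=np.array([[np.cos(a),np.sin(a)],[-np.sin(a),np.cos(a)]])
print("rel",1e3*(R@(c-F[:2])-[.065,.015]),"dang",np.arctan2(-d[0],d[1])-a)
for t,z in(("short_bar_center",.013),("setting_ring_center",.008),("vee_block_center",.017)):
    r=mark_of(P,t); print(t,[(np.round(at_z(P,x["centre"],z),3),round(x["confidence"],2)) for x in r[:1]])
print(finish_job())
E
```

```text
r 0.054710790362574806 clamp 2.4922975608547047
rel [-0.79726231  0.22482409] dang 0.003905118171080413
short_bar_center []
setting_ring_center [(array([ 0.632, -0.337,  0.008]), 0.86)]
vee_block_center [(array([0.54 , 0.351, 0.017]), 0.55)]
the job is handed in; nothing more can be done
None
```

I pushed the bar with closed fingertips against both side pins and the end pin. I then swung the clamp lever round to its stop, backed the arm away and handed the job in at about 29 s. No verdict was reported.

**Last checks**

| Check | Measured | Allowed |
|---|---|---|
| Bar offset from seat, across the bar (x) | −0.8 mm | ±2 mm |
| Bar offset from seat, along the bar (y) | +0.2 mm | ±2 mm |
| Bar angle to the pins | 0.004 rad | under 0.02 rad |
| Clamp angle | 2.49 rad | over 2.38 rad (stop at 2.48) |
| Wrist force with the arm clear | about 0 N | touching nothing |

- **Seating before clamping:** with the clamp still clear of the bar, at about 1.5 rad, the bar measured −1.2 mm, 0.1 mm and 0.003 rad.
- **Clamping force:** I could not measure the nose's force on the bar. The lever took over 20 N in the last push, did not move further, and stayed at the stop once released.
- **Other things on the table:** the setting ring and V-block were found within about 5 mm of where they started. In the last picture the network did not report the short bar, so that check is missing, but I never pushed near it.

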